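# Take a gessoed frame off the deep hook and stand it in the rack

### The job

The small gessoed picture frame has dried: take it off the deep hook of the drying stand and stand it upright in the empty front slot of the wooden dowel rack (the one nearest the robot), fully down on the bearers, then let go. The hook is seldom left plumb, so feel for it: ease the frame up between the jaws, following them, until it is past the tip, and only then draw it away, because gesso chips when it is dragged or pressed hard against the steel or knocked down on the rack. Leave everything else where it is.

Things in the scene. Friction and masses are not known exactly. Their poses are not given: they have to be found in the camera images.
- frame: the picture frame, off-white gesso on wood: 250 mm wide (its y), 160 mm high (its z), 20 mm thick (its x); its four members are 12 mm wide on the face, so the opening is 226 x 136 mm. Weighs 0.10 to 0.21 kg. Its origin is the centre of the opening, half-way up. At the start it hangs plumb on the hook by its top member. Front and back are alike
- frame_rail (a point): centre of the frame's top member (20 mm thick, 12 mm high, 250 mm long along the frame's y), 74 mm above the frame's centre. The hook takes up about the middle 60 mm of it; the 90 mm to each side are free to grip from above, across the thickness; 70 mm or more off the centre a wide gripper body passes beside the tall jaws
- frame_foot (a point): centre of the frame's underside, 80 mm below its centre
- stand: the fixed drying stand, cast iron and steel. Origin on the table straight below the hook's seat; x points away from the robot's side. The hook's free tip is on the -x side, the post stands 62 mm to +x and ends 10 mm above the seat. Base plate 190 x 130 x 14 mm. The frame may be pressed against the stand or its hook with 12 N at most
- hook_seat (a point): top of the pin along y on which the frame hangs, 175 mm above the table, axes as the stand's. The deep U hook of steel strap, 46 mm wide along y, swings on this pin. Its two jaws rise 70 mm above the seat and close in from 35 mm clear at the seat to 24 mm at the mouth, between rolled lips (the frame is 20 mm thick). The yoke holding the pin reaches 16 mm below the seat and 31 mm to each side
- hook_pin (a point): axis of that pin, 4 mm below the seat. The hook is left clamped at any angle up to 10 degrees from plumb, its tip leaning to -x or to +x, so a plumb lift jams. No pose here shows the angle (these axes and the hanging frame stay plumb): feel it in the sideways force on the frame as it rises, or see it. The hook does not give
- rack: the fixed wooden rack; origin on the table under its centre, x pointing away from the robot's side. Two bearers along x, 200 x 30 mm, 30 mm high, at y = -70 and +70 mm; slots at x = -60, 0, +60 mm, each formed on each bearer by two upright round-topped dowels, 12 mm thick, 45 mm high over the bearer, 23 mm clear between. The frame may be pressed on the rack with 40 N at most
- slot (a point): middle of the empty front slot (at x = -60 mm of the rack), at the height of the bearers' tops, 30 mm above the table; axes as the rack's. The frame's underside belongs here, the frame's width along y
- panel_a: bystander: gilded panel 18 x 190 x 95 mm standing in the middle slot; origin centre of its underside
- panel_b: bystander: bare wood panel 18 x 175 x 85 mm standing in the rear slot; origin centre of its underside
- tin: bystander: low steel tin, 58 mm across, 50 mm high, in front between stand and rack; origin centre of its underside
- jar: bystander: terracotta jar, 66 mm across, 90 mm high, behind; origin centre of its underside
- flask: bystander: squat amber bottle, 56 mm across, 75 mm high, at the left; origin centre of its underside
- dish: bystander: white bowl, 90 mm across, 40 mm high, at the right; origin centre of its underside
- mop: bystander: brush lying at the left
- knife: bystander: spatula lying at the right

How it is judged (in metres and radians):
On the way:
1. the frame has been lifted past the tip and drawn clear of the hook to its open side (x of frame_rail in the frame of hook_seat below -0.045 m and contact force between frame and stand below 0.05 N and angle between frame's own z axis and vertical below 0.25 rad), for 0.1 s.
At the end, for the whole second after the job is handed in: the frame stands upright (within 7 degrees) in the empty front slot, its underside down on both bearers (within 3 mm), centred along the slot within 20 mm, let go and at rest (x of frame_foot in the frame of slot between -0.005 and 0.005 m and y of frame_foot in the frame of slot between -0.02 and 0.02 m and z of frame_foot in the frame of slot below 0.003 m and angle between frame's own z axis and vertical below 0.12 rad and angle between the y axis of frame and the y axis of rack, either way round below 0.12 rad and linear speed of frame below 0.02 m/s); the robot touches nothing.
It fails at once if the frame is pressed or dragged against the drying stand or its hook with more than 12 N (contact force between frame and stand above 12 N).
It fails at once if the frame is knocked or pressed on the rack with more than 40 N (contact force between frame and rack above 40 N).
It fails at once if a panel in the rack is shifted by more than 12 mm (distance of any of panel_a, panel_b from where it was at the start of the episode above 0.012 m).
It fails at once if another thing on the table is shifted by more than 20 mm (distance of any of tin, jar, flask, dish, mop, knife from where it was at the start of the episode above 0.02 m).
It also fails if it takes over 72 s, if anything falls off the work surface, if the arm or the gripper's body presses on something with over 40 N, if the wrist force passes 120 N, or if a joint passes its speed limit or range.

### The arm

A 6-joint arm with a two-finger parallel gripper is mounted at the origin on the work surface. World frame = base frame: x ahead of the robot, y to its left, z up, the work surface at z = 0. Lengths are in mm, angles in rad, forces in N, time in s.
With the tool pointing down it reaches from about 425 to 950 mm from the base axis. Payload 14.7 kg.
Tool frame: the origin (TCP) lies at the very end of the fingers, on their centre line; the grasp point (between the pads) lies 19 mm behind it; z points along the fingers, y is the line along which they close (so a half turn about z gives the same grasp; the last joint's range is limited). The gripper opens to 85 mm and grips with 20 to 120 N. Pads are 22 mm wide; open, the fingers measure 114 mm over their backs; the gripper's body (76 mm by 85 mm) begins 54 mm behind the grasp point. The pads swing forward as they close: fully open they stand 13 mm farther back than shut.
Start: joints at [1.259, 0.48, 1.596, -0, 1.065, -0.047], TCP at [170.091, 627.344, 194.797] pointing down, gripper open.
Joint ranges: [-2.75, 2.75], [-0.82, 2.05], [0.23, 2.67], [-1.56, 4.7], [0.09, 2.69], [-2.92, 2.92]. Speed limits (rad/s): [1.89, 1.89, 2.39, 3.01, 3.01, 3.01].

### API

Orientations are given as a 3x3 rotation matrix whose columns are the frame's x, y, z axes.
In Python, from plant import * gives the robot as it stands. The module is installed in compiled form; this text tells all that it offers.
- The arm moves only by the tool jog_arm, never from a script. Its argument "targets" is a list of rows, each a list of 7 numbers: the shift along the tool's x, y, z normalised to -1 to 1, where 1 is 0.04 m, then the turn, a rotation vector about the tool's x, y, z normalised to -1 to 1, where 1 is 8 degrees, then the closure, from 0 (fully open) to 1 (shut). In form: [[x, y, z, wx, wy, wz, claw], ...]. A call has 1 to 5 rows; each row shifts and turns the commanded pose from where the row before left it, along the tool's axes as they then stand; what a row does not reach is not made up. A row lasts 1/8 s, in which the tool goes at most 62.5 mm and 10.7 degrees, less where a joint would pass 70% of its speed; a pose out of reach is approached as far as the arm can. A call with a number of a shift or a turn outside -1 to 1 is refused whole. A call with a gripper value outside its range is refused whole. The fingers move at their own pace and stop on an object; "squeeze" is the grip in N (left out, the last holds). Time passes only in rows, so rows that do not move let the fingers close. It gives the time, the measured TCP pose, the force, the opening and the grip force at its end, in the units of the state.
- get_obs(): the state, without advancing time (a new reading comes with each control period).
- grab_frame(name): name is "scene" or "top"; returns a dict with "img" (400x640x3 uint8, blue, green, red), "vfov" (degrees; the focal length in pixels is half the picture's height over the tangent of half this angle, whatever the lens; pixels are square), "cx", "cy" (the principal point, pixels), "distortion" ([k1, k2, p1, p2, k3] as OpenCV has them; the pictures are not rectified), "origin" and "orientation" of the camera in the world. Camera axes: x right, y down, z forward; pixel columns grow to the right and rows downward; lengths in mm; the calibration is good to about 2 mm. A picture is of the moment at which its call begins. There is no depth.
- sign_off(): hands the job in; it is judged then, once.
Trained networks look in a picture, given as the dict that the camera call returned (one of the last four; its "shot" number tells which), for a name from the list of things; names that differ only in an ending like _2 or _b are one class to them, and where a whole thing is asked for, a point or a joint stands for the part that bears it (a point fixed in the world has none). Each returns a list of dicts, best first, with "confidence" (0 to 1); they miss things now and then, are a little off and sometimes report something else, mostly with a low value. They report only what shows in the picture. A call takes as long as a camera call.
- silhouettes(picture, query): "mask" (400x640 bool, what is visible of it) and "bbox" ([left, top, right, bottom] in pixels, round what is visible of it).
The state is a dict: "clock": time; "joints": joint angles; "qvel": joint speeds; "joint_efforts": joint torques, N m; "position": TCP position; "tool_rot": TCP orientation; "force": force on the tool from outside, world axes, zero at the start; "torque": the same for the moment, N m; "gripper_width": opening from 0.0 (shut) to 1.0 (fully open); "grasp_force": force on a finger pad.
Only numpy, scipy, OpenCV 4.12 (cv2) and the standard library are available. Lean on these libraries where they do the work, as an engineer would, in place of code of your own. Each camera call takes 0.05 s, during which the arm holds its last target. There are 200 camera calls.

## Working session

There is one attempt and no reset: what is moved stays moved. The work goes in short steps, Python scripts to look and compute and a tool call to move; the robot and the scene stay as the last step left them, time stands still between calls to the robot, and variables do not carry over. Pictures are saved under pics/ and viewed, at most 10 in all, crops included, and the job is handed in when it is done.

Besides the shell and the picture viewer there is one more tool, called after "Call:" as name([rows], argument=value, ...), one row to a line, values as JSON. jog_arm: Moves the arm, as the interface text tells. Scaled input: -1 to 1 covers 0.04 m each way for a shift and 8 degrees each way for a turn. Its arguments: {"type":"object","properties":{"targets":{"type":"array","items":{"type":"array","items":{"type":"number"}}},"squeeze":{"type":"number"}},"required":["targets"]}

```bash
mkdir -p pics; cat > h.py <<'E'
from plant import *
import numpy as np, cv2
def K(p):
    f=200/np.tan(np.radians(p["vfov"])/2); return np.array([[f,0,p["cx"]],[0,f,p["cy"]],[0,0,1.]])
def ray(p,uv):
    u=cv2.undistortPoints(np.array(uv,float).reshape(-1,1,2),K(p),np.array(p["distortion"],float)).reshape(-1,2)
    d=np.c_[u,np.ones(len(u))]@np.array(p["orientation"]).T
    return np.array(p["origin"],float),d
def onz(p,uv,z):
    o,d=ray(p,uv); return o+d*((z-o[2])/d[:,2])[:,None]
def proj(p,X):
    R=np.array(p["orientation"]); t=-R.T@np.array(p["origin"],float)
    return cv2.projectPoints(np.array(X,float).reshape(-1,1,3),cv2.Rodrigues(R.T)[0],t,K(p),np.array(p["distortion"],float))[0].reshape(-1,2)
E
python3 - <<'E'
from h import *
o=get_obs(); print(o["position"],np.round(o["tool_rot"],3).tolist(),o["force"],o["clock"],o["gripper_width"])
for n in ("scene","top"):
    p=grab_frame(n); cv2.imwrite(f"pics/{n}0.png",p["img"]); print(n,p["origin"],np.round(p["orientation"],3).tolist(),p["vfov"],p["distortion"])
    for q in ("frame","stand","rack","panel_a","tin","jar","flask","dish"):
        print(q,[(round(r["confidence"],2),list(map(int,r["bbox"]))) for r in silhouettes(p,q)[:2]])
E
```

```text
[169.93871237 626.89826774 194.14866138] [[-0.965, 0.262, -0.0], [0.262, 0.965, -0.001], [0.0, -0.001, -1.0]] [-0.0345734   0.71632737  0.38504055] 0.0 1.0016364468284016
scene [1432.18223146 -448.44870171  793.23228528] [[0.449, 0.464, -0.764], [0.894, -0.246, 0.376], [-0.014, -0.851, -0.525]] 45.90974015348705 [-0.0477768  0.         0.         0.         0.       ]
frame [(0.77, [179, 218, 292, 303])]
stand [(0.91, [215, 206, 281, 332])]
rack [(0.92, [356, 222, 451, 279])]
panel_a [(0.94, [372, 204, 440, 252]), (0.63, [392, 214, 451, 269])]
tin [(0.64, [297, 216, 319, 243]), (0.22, [177, 221, 297, 298])]
jar [(0.89, [346, 260, 372, 304])]
flask [(0.62, [415, 182, 436, 203]), (0.18, [298, 218, 319, 242])]
dish [(0.63, [141, 253, 180, 282])]
top [ 384.03186695  -16.07107715 1454.59878265] [[-0.01, -0.997, 0.073], [-1.0, 0.012, 0.02], [-0.021, -0.072, -0.997]] 46.102536713086195 [-0.11605667  0.          0.          0.          0.        ]
frame [(0.69, [363, 155, 460, 176])]
stand [(0.67, [375, 134, 428, 204]), (0.29, [361, 151, 457, 178])]
rack [(0.89, [233, 130, 288, 196]), (0.59, [180, 207, 202, 227])]
panel_a [(0.82, [221, 156, 284, 165]), (0.6, [445, 205, 475, 236])]
tin [(0.83, [316, 210, 330, 225])]
jar [(0.93, [313, 120, 331, 142])]
flask [(0.67, [376, 133, 427, 197]), (0.66, [180, 209, 201, 227])]
dish [(0.56, [442, 206, 474, 237])]
```

View pics/scene0.png

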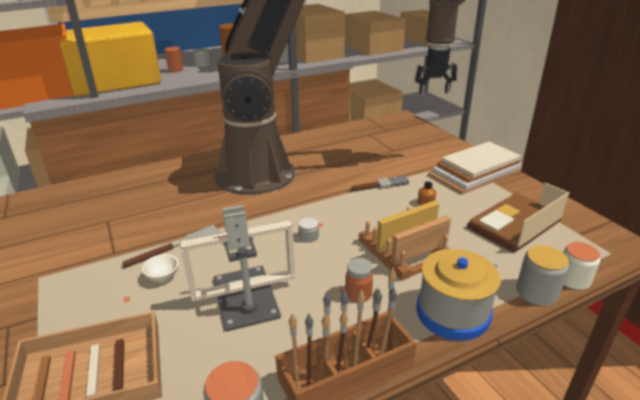

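View pics/top0.png

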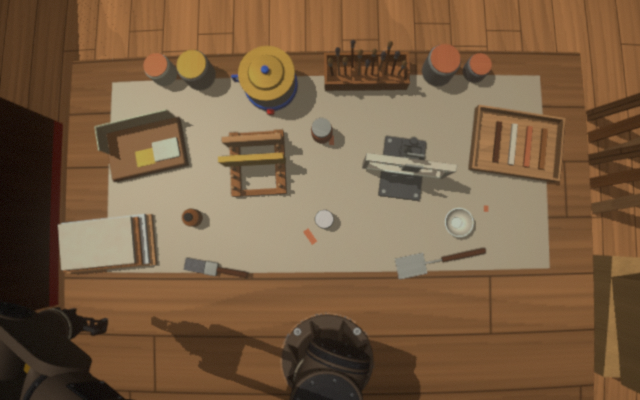

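```bash
python3 - <<'E'
from h import *
a=cv2.imread("pics/top0.png");b=cv2.imread("pics/scene0.png")
cv2.imwrite("pics/c1.png",cv2.resize(a[125:210,355:465],None,fx=7,fy=7,interpolation=cv2.INTER_CUBIC))
cv2.imwrite("pics/c2.png",cv2.resize(b[195:335,170:310],None,fx=4.2,fy=4.2,interpolation=cv2.INTER_CUBIC))
x=cv2.resize(a[120:205,210:300],None,fx=6,fy=6,interpolation=cv2.INTER_CUBIC)
cv2.imwrite("pics/c3.png",x)
E
```

```text
(no output)
```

View pics/c1.png

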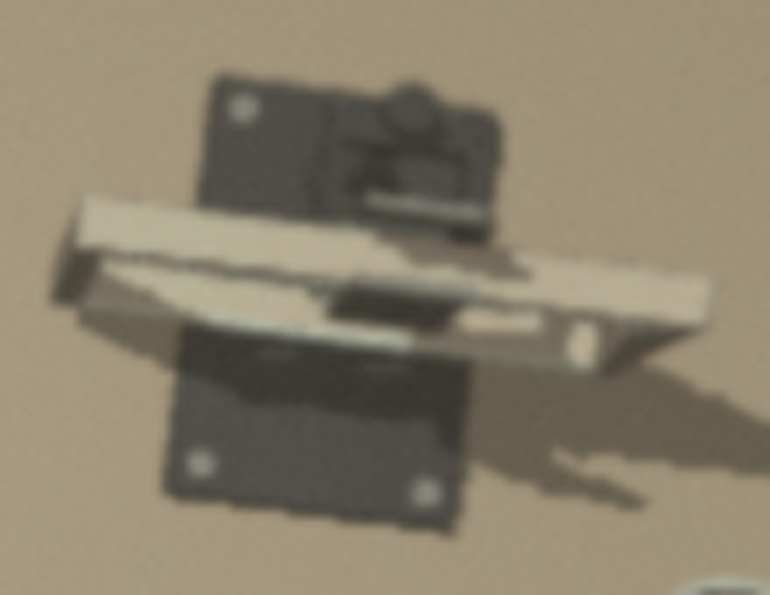

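View pics/c2.png

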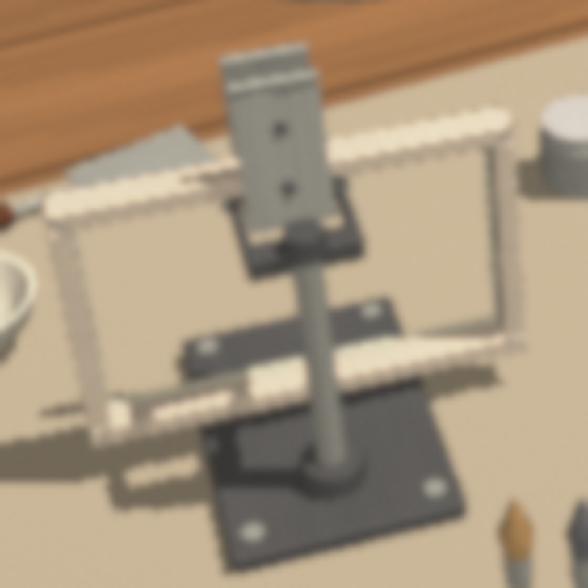

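View pics/c3.png

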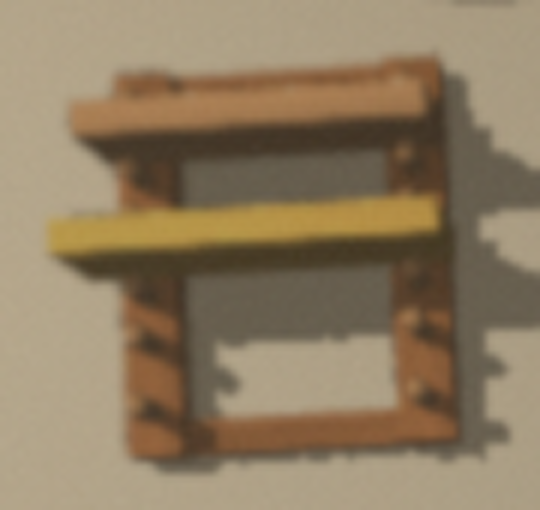

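```bash
cat >> h.py <<'E'
from scipy.optimize import least_squares
def T(pose,P):
    x,y,a=pose; c,s=np.cos(a),np.sin(a); P=np.array(P,float)
    return np.c_[x+c*P[:,0]-s*P[:,1], y+s*P[:,0]+c*P[:,1], P[:,2]]
def fit(obs,x0):
    # obs: list of (pic, local pts, pixels)
    f=lambda v: np.concatenate([(proj(p,T(v*[1,1,.01],P))-uv).ravel() for p,P,uv in obs])
    r=least_squares(f,np.array(x0)*[1,1,100],loss="soft_l1"); return r.x*[1,1,.01], np.abs(r.fun).max()
E
python3 - <<'E'
from h import *
import pickle
t=grab_frame("top"); s=grab_frame("scene"); pickle.dump((t,s),open("cal.pkl","wb"))
c1=lambda L: np.array(L)/7.+[355,125]-0.43
c2=lambda L: np.array(L)/4.2+[170,195]-0.4
c3=lambda L: np.array(L)/6.+[210,120]-0.42
F=[(10,125,187),(10,-125,187),(-10,-125,187),(-10,125,187)]
uv=c1([(82,198),(715,275),(705,322),(78,247)])
g=onz(t,uv,187).mean(0)
fr=fit([(t,F,uv)],[g[0],g[1],0]); print("frame top",fr)
# scene: far is -x; image left is -y
uv2=c2([(45,207),(500,110),(512,122)]); 
F2=[(0,-125,187),(-10,125,187),(10,125,187)]
print("scene resid of frame",proj(s,T(fr[0],F2))-uv2)
print("frame both",fit([(t,F,uv),(s,F2[1:],uv2[1:])],fr[0]))
B=[(95,65,14),(95,-65,14),(-95,-65,14),(-95,65,14)]
ub=c1([(215,75),(497,112),(458,532),(168,490)])
g=onz(t,ub,14).mean(0); st=fit([(t,B,ub)],[g[0],g[1],-.1]);print("stand base",st)
R=[(100,85,30),(100,-85,30),(-100,-85,30),(-100,85,30)]
ur=c3([(115,75),(440,55),(458,440),(130,457)])
g=onz(t,ur,30).mean(0); rk=fit([(t,R,ur)],[g[0],g[1],0]);print("rack",rk)
o,d=ray(t,ur);print(onz(t,ur,30).round(1).tolist())
for q,z in (("tin",50),("jar",90),("flask",75),("dish",40)):
    r=[r for r in silhouettes(t,q)]
    print(q,[(round(k["confidence"],2),onz(t,[[(k["bbox"][0]+k["bbox"][2])/2,(k["bbox"][1]+k["bbox"][3])/2]],z*.7)[0].round().tolist()) for k in r[:2]])
E
```

```text
frame top (array([ 5.82074516e+02, -2.35879405e+02, -1.30598316e-01]), np.float64(0.7767185710442845))
scene resid of frame [[-0.43373706  1.21456884]
 [ 1.31826888 -0.53280537]
 [ 0.90621552  1.20644873]]
frame both (array([ 5.81630417e+02, -2.36793755e+02, -1.27179730e-01]), np.float64(1.1393756603840757))
stand base (array([ 5.91145217e+02, -2.38337773e+02, -1.34330179e-01]), np.float64(0.8381791514828478))
rack (array([6.11524998e+02, 2.09867751e+02, 4.33236077e-02]), np.float64(0.2855203660417942))
[[707.5, 298.9, 30.0], [714.6, 129.8, 30.0], [515.3, 121.1, 30.0], [508.7, 289.6, 30.0]]
tin [(0.86, [433.0, 1.0, 35.0])]
jar [(0.68, [694.0, 16.0, 63.0])]
flask [(0.53, [443.0, 409.0, 52.0])]
dish [(0.68, [418.0, -410.0, 28.0])]
```

```bash
python3 - <<'E'
from h import *
import pickle
t,s=pickle.load(open("cal.pkl","rb"))
st=[581.8,-236.3,-.13]
for a in range(-10,11,2):
    th=np.radians(a)
    P=[]
    for x in (-15,15):
        for y in (-23,23):
            h=74; P.append((x*np.cos(th)+h*np.sin(th),y,171+h*np.cos(th)-x*np.sin(th)))
    W=T(st,P); u=(proj(s,W)-[170,195]+.4)*4.2; v=(proj(t,W)-[355,125]+.43)*7
    print(a,u.round().astype(int).tolist(),v.round().astype(int).tolist())
# seat/jaw base check
print((proj(s,T(st,[(15,-23,180),(15,23,180),(0,0,171)]))-[170,195]+.4)*4.2)
E
```

```text
-10 [[218, 59], [305, 42], [227, 79], [315, 62]] [[476, 318], [353, 304], [486, 238], [364, 223]]
-8 [[219, 60], [306, 43], [227, 82], [316, 65]] [[477, 312], [354, 297], [487, 231], [364, 217]]
-6 [[220, 61], [307, 44], [228, 85], [318, 68]] [[478, 305], [355, 290], [487, 224], [365, 210]]
-4 [[220, 62], [308, 45], [229, 88], [319, 71]] [[479, 298], [356, 283], [488, 218], [366, 203]]
-2 [[221, 63], [308, 47], [230, 91], [320, 74]] [[480, 291], [357, 276], [488, 211], [366, 196]]
0 [[221, 65], [309, 48], [231, 95], [321, 78]] [[481, 284], [358, 269], [489, 204], [367, 190]]
2 [[222, 67], [310, 50], [232, 98], [322, 81]] [[482, 277], [359, 262], [489, 198], [367, 183]]
4 [[223, 69], [311, 52], [233, 102], [323, 85]] [[483, 269], [360, 255], [490, 191], [367, 177]]
6 [[224, 71], [312, 54], [234, 106], [324, 89]] [[484, 262], [361, 248], [490, 185], [368, 170]]
8 [[224, 73], [313, 56], [235, 110], [325, 92]] [[484, 255], [362, 241], [490, 179], [368, 164]]
10 [[225, 75], [314, 58], [236, 114], [327, 96]] [[485, 248], [363, 234], [490, 173], [368, 158]]
[[246.09101374 198.78460901]
 [332.70276964 180.8835264 ]
 [286.03791024 187.80543157]]
```

```bash
cat >> h.py <<'E'
from scipy.spatial.transform import Rotation as Ro
def down(az,tilt=0):  # tool y azimuth az, tool z down; tilt about the tool x
    y=np.array([np.cos(az),np.sin(az),0]); z=np.array([0,0,-1.]); return np.c_[np.cross(y,z),y,z]@Ro.from_euler("x",tilt).as_matrix()
def plan(goal,R1,N,claw,polar=False):
    o=get_obs(); p0=np.array(o["position"]); R0=np.array(o["tool_rot"]); goal=np.array(goal,float)
    rv=Ro.from_matrix(R0.T@R1).as_rotvec()
    def pt(k):
        if not polar: return p0+(goal-p0)*k
        r=np.hypot(*p0[:2])*(1-k)+np.hypot(*goal[:2])*k; a0=np.arctan2(p0[1],p0[0]);a1=np.arctan2(goal[1],goal[0]);a=a0+(a1-a0)*k
        return np.array([r*np.cos(a),r*np.sin(a),p0[2]+(goal[2]-p0[2])*min(1,3*k)])
    print("from",p0.round(1),"F",np.round(o["force"],1),"w",round(o["gripper_width"],3),"t",o["clock"])
    for i in range(N):
        R=R0@Ro.from_rotvec(rv*i/N).as_matrix(); d=R.T@(pt((i+1)/N)-pt(i/N))/40
        print(np.r_[d,rv/N/np.radians(8)].round(3).tolist()+[claw], "," if (i+1)%5 else "\n--")
def fpt(x,y,fr): return T(fr,[(x,y,0)])[0,:2]
E
python3 - <<'E'
from h import *
fr=[581.8,-236.3,-.13]; g=fpt(0,82,fr); print(g)
plan([g[0],g[1],300],down(-.13),26,0,True)
E
```

```text
[ 592.42999969 -154.99192472]
from [170.1 627.4 194.8] F [ 0.4 -0.2  0.4] w 0.993 t 1.2
[-0.973, -0.065, -0.303, 0.0, -0.0, 0.396, 0] ,
[-0.971, -0.07, -0.303, 0.0, -0.0, 0.396, 0] ,
[-0.968, -0.075, -0.303, 0.0, -0.0, 0.396, 0] ,
[-0.966, -0.079, -0.303, 0.0, -0.0, 0.396, 0] ,
[-0.963, -0.084, -0.303, 0.0, -0.0, 0.396, 0] 
--
[-0.961, -0.088, -0.303, 0.0, -0.0, 0.396, 0] ,
[-0.958, -0.093, -0.303, 0.0, -0.0, 0.396, 0] ,
[-0.956, -0.097, -0.303, 0.0, -0.0, 0.396, 0] ,
[-0.953, -0.102, -0.202, 0.0, -0.0, 0.396, 0] ,
[-0.95, -0.106, -0.0, 0.0, -0.0, 0.396, 0] 
--
[-0.947, -0.111, -0.0, 0.0, -0.0, 0.396, 0] ,
[-0.945, -0.115, -0.0, 0.0, -0.0, 0.396, 0] ,
[-0.942, -0.12, -0.0, 0.0, -0.0, 0.396, 0] ,
[-0.939, -0.124, -0.0, 0.0, -0.0, 0.396, 0] ,
[-0.937, -0.128, -0.0, 0.0, -0.0, 0.396, 0] 
--
[-0.934, -0.133, -0.0, 0.0, -0.0, 0.396, 0] ,
[-0.931, -0.137, -0.0, 0.0, -0.0, 0.396, 0] ,
[-0.928, -0.141, -0.0, 0.0, -0.0, 0.396, 0] ,
[-0.925, -0.145, -0.0, 0.0, -0.0, 0.396, 0] ,
[-0.922, -0.15, -0.0, 0.0, -0.0, 0.396, 0] 
--
[-0.919, -0.154, -0.0, 0.0, -0.0, 0.396, 0] ,
[-0.917, -0.158, -0.0, 0.0, -0.0, 0.396, 0] ,
[-0.914, -0.162, -0.0, 0.0, -0.0, 0.396, 0] ,
[-0.911, -0.166, -0.0, 0.0, -0.0, 0.396, 0] ,
[-0.908, -0.17, -0.0, 0.0, -0.0, 0.396, 0] 
--
[-0.905, -0.174, -0.0, 0.0, -0.0, 0.396, 0] ,
```

Call:
jog_arm([
  [-0.97, -0.07, -0.31, 0, 0, 0.4, 0],
  [-0.97, -0.07, -0.31, 0, 0, 0.4, 0],
  [-0.97, -0.07, -0.31, 0, 0, 0.4, 0],
  [-0.97, -0.08, -0.31, 0, 0, 0.4, 0],
  [-0.96, -0.08, -0.31, 0, 0, 0.4, 0],
])

```text
clock: 1.82
position: [345.2, 542.1, 257.2]
tool_rot: [[-0.855, 0.519, 0.0], [0.519, 0.855, 0.0], [0.0, 0.0, -1.0]]
force: [0.7, -0.8, -0.7]
gripper_width: 1.003
grasp_force: 0.0
```

Call:
jog_arm([
  [-0.96, -0.09, -0.31, 0, 0, 0.4, 0],
  [-0.96, -0.09, -0.31, 0, 0, 0.4, 0],
  [-0.96, -0.1, -0.3, 0, 0, 0.4, 0],
  [-0.95, -0.1, -0.2, 0, 0, 0.4, 0],
  [-0.95, -0.11, 0, 0, 0, 0.4, 0],
])

```text
clock: 2.45
position: [484.4, 410.4, 302.4]
tool_rot: [[-0.678, 0.735, 0.001], [0.735, 0.678, 0.001], [-0.0, 0.001, -1.0]]
force: [0.4, 0.8, -0.7]
gripper_width: 1.003
grasp_force: 0.0
```

Call:
jog_arm([
  [-0.95, -0.11, 0, 0, 0, 0.4, 0],
  [-0.95, -0.12, 0, 0, 0, 0.4, 0],
  [-0.94, -0.12, 0, 0, 0, 0.4, 0],
  [-0.94, -0.12, 0, 0, 0, 0.4, 0],
  [-0.94, -0.13, 0, 0, 0, 0.4, 0],
])

```text
clock: 3.08
position: [576.2, 244.5, 301.6]
tool_rot: [[-0.45, 0.893, 0.0], [0.893, 0.45, 0.0], [-0.0, 0.0, -1.0]]
force: [0.0, -0.0, -0.0]
gripper_width: 0.996
grasp_force: 0.0
```

Call:
jog_arm([
  [-0.93, -0.13, 0, 0, 0, 0.4, 0],
  [-0.93, -0.14, 0, 0, 0, 0.4, 0],
  [-0.93, -0.14, 0, 0, 0, 0.4, 0],
  [-0.93, -0.15, 0, 0, 0, 0.4, 0],
  [-0.92, -0.15, 0, 0, 0, 0.4, 0],
])

```text
clock: 3.7
position: [613.9, 61.2, 301.6]
tool_rot: [[-0.186, 0.983, 0.0], [0.983, 0.186, -0.0], [-0.0, 0.0, -1.0]]
force: [-0.3, -0.7, -0.3]
gripper_width: 1.002
grasp_force: 0.0
```

```bash
python3 - <<'E'
from h import *
plan([592.4,-155,260],down(-.13),6,0)
E
```

```text
from [613.9  61.2 301.6] F [-0.3 -0.7 -0.3] w 1.002 t 3.7
[-0.868, -0.256, 0.173, 0.0, 0.0, 0.379, 0] ,
[-0.881, -0.21, 0.173, 0.0, 0.0, 0.379, 0] ,
[-0.891, -0.163, 0.173, 0.0, 0.0, 0.379, 0] ,
[-0.898, -0.115, 0.173, 0.0, 0.0, 0.379, 0] ,
[-0.903, -0.068, 0.173, 0.0, 0.0, 0.379, 0] 
--
[-0.905, -0.02, 0.173, 0.0, 0.0, 0.379, 0] ,
```

Call:
jog_arm([
  [-0.87, -0.26, 0.17, 0, 0, 0.38, 0],
  [-0.88, -0.21, 0.17, 0, 0, 0.38, 0],
  [-0.89, -0.16, 0.17, 0, 0, 0.38, 0],
  [-0.9, -0.11, 0.17, 0, 0, 0.38, 0],
  [-0.9, -0.07, 0.17, 0, 0, 0.38, 0],
])

```text
clock: 4.32
position: [596.0, -118.9, 267.5]
tool_rot: [[0.078, 0.997, 0.0], [0.997, -0.078, 0.0], [0.0, 0.0, -1.0]]
force: [0.4, 0.7, -0.7]
gripper_width: 0.995
grasp_force: 0.0
```

Call:
jog_arm([
  [-0.9, -0.02, 0.17, 0, 0, 0.37, 0],
  [0, 0, 0, 0, 0, 0, 0],
])

```text
clock: 4.58
position: [592.0, -155.7, 260.2]
tool_rot: [[0.131, 0.991, -0.001], [0.991, -0.131, -0.0], [-0.0, -0.001, -1.0]]
force: [0.2, -0.4, 0.8]
gripper_width: 1.001
grasp_force: 0.0
```

```bash
python3 - <<'E'
from h import *
t=grab_frame("top")
cv2.imwrite("pics/c4.png",cv2.resize(t["img"][125:210,355:465],None,fx=7,fy=7,interpolation=cv2.INTER_CUBIC))
print((proj(t,[get_obs()["position"]])-[355,125])*7,get_obs()["position"],get_obs()["tool_rot"].tolist())
E
```

```text
[[205.02139062 200.55880808]] [ 592.28666648 -154.39043597  260.5323689 ] [[0.12921242643922015, 0.9916168093595995, -0.0005022441403775718], [0.9916169193135116, -0.12921231318220155, 0.0002518993552807724], [0.0001848915078028406, -0.0005305823141387398, -0.9999998421487567]]
```

View pics/c4.png

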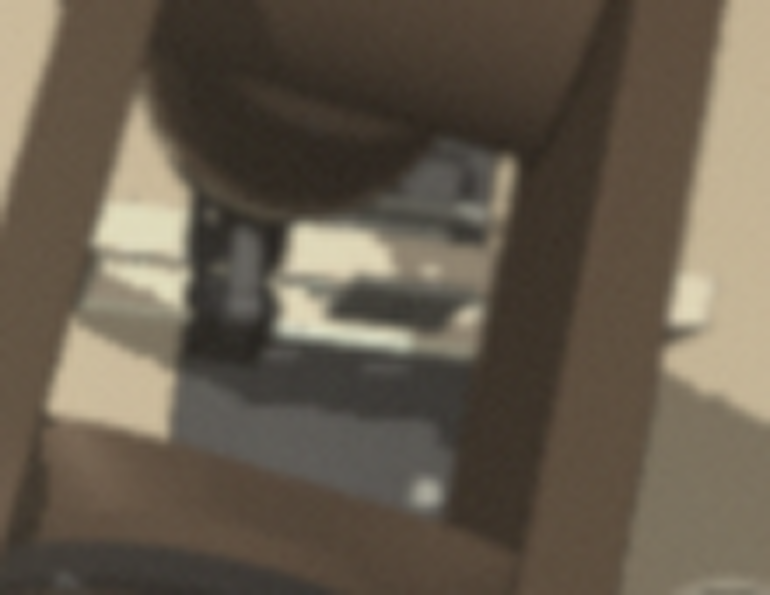

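Call:
jog_arm([
  [0, 0, 0.84, 0, 0, 0, 0],
  [0, 0, 0.84, 0, 0, 0, 0.3],
  [0, 0, 0.84, 0, 0, 0, 0.6],
  [0, 0, 0, 0, 0, 0, 0.68],
  [0, 0, 0, 0, 0, 0, 0.68],
], squeeze=40)

```text
clock: 5.25
position: [593.5, -153.2, 161.4]
tool_rot: [[0.127, 0.992, 0.001], [0.992, -0.127, -0.0], [-0.0, 0.001, -1.0]]
force: [0.8, 0.3, 0.4]
gripper_width: 0.316
grasp_force: 0.0
```

Call:
jog_arm([
  [0, 0, 0, 0, 0, 0, 0.76],
  [0, 0, 0, 0, 0, 0, 0.8],
  [0, 0, 0, 0, 0, 0, 0.9],
  [0, 0, 0, 0, 0, 0, 1],
  [0, 0, 0, 0, 0, 0, 1],
])

```text
clock: 5.88
position: [592.6, -153.6, 160.0]
tool_rot: [[0.128, 0.992, -0.0], [0.992, -0.128, 0.0], [0.0, -0.0, -1.0]]
force: [0.4, 0.3, -0.8]
gripper_width: 0.001
grasp_force: 0.0
```

Call:
jog_arm([
  [0, 0, 0, 0, 0, 0, 1],
  [0, 0, 0, 0, 0, 0, 1],
], squeeze=90)

```text
clock: 6.12
position: [592.6, -153.5, 160.0]
tool_rot: [[0.128, 0.992, -0.0], [0.992, -0.128, 0.0], [0.0, -0.0, -1.0]]
force: [0.2, 0.9, 0.1]
gripper_width: 0.002
grasp_force: 0.0
```

```bash
python3 - <<'E'
from h import *
s=grab_frame("scene")
a=cv2.resize(s["img"][195:335,170:330],None,fx=4.2,fy=4.2,interpolation=cv2.INTER_CUBIC)
cv2.imwrite("pics/c5.png",a)
print((proj(s,[get_obs()["position"],np.array(get_obs()["position"])+[0,0,19]])-[170,195])*4.2)
E
```

```text
[[437.33723788 171.30519181]
 [435.06470297 142.79366083]]
```

View pics/c5.png

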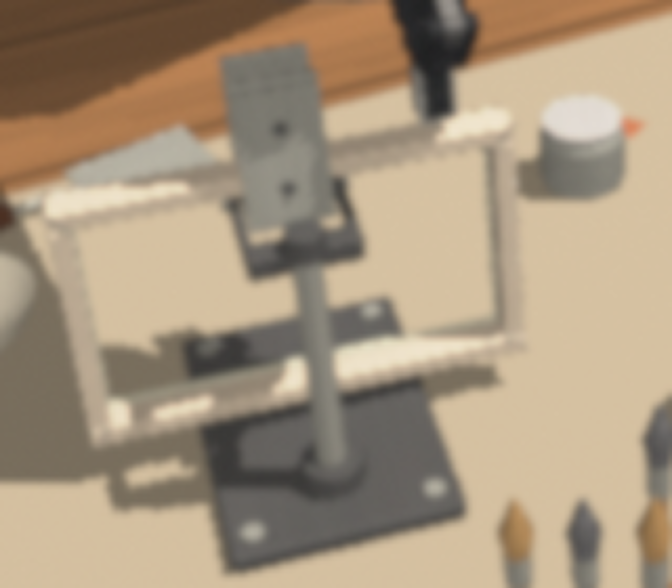

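Call:
jog_arm([
  [0, 0, -0.75, 0, 0, 0, 1],
  [0, 0, -0.75, 0, 0, 0, 1],
  [0, 0, 0, 0, 0, 0, 1],
])

```text
clock: 6.55
position: [594.0, -154.0, 222.3]
tool_rot: [[0.128, 0.992, 0.004], [0.992, -0.128, -0.001], [-0.001, 0.004, -1.0]]
force: [-0.4, 0.3, -0.5]
gripper_width: -0.003
grasp_force: 0.0
```

```bash
python3 - <<'E'
from h import *
o=get_obs();P=np.array(o["position"]);print(P,o["force"])
s=grab_frame("scene"); b=cv2.imread("pics/scene0.png")
print(proj(s,[P+[0,0,z] for z in (0,20,40,60,73)]).round(1).tolist())
cv2.imwrite("pics/s6.png",s["img"])
A=s["img"][130:250,225:325];B=b[130:250,225:325]
cv2.imwrite("pics/c6.png",cv2.resize(np.hstack([A,B]),None,fx=4,fy=4,interpolation=cv2.INTER_CUBIC))
E
```

```text
[ 594.00565782 -153.97369637  222.27807472] [-0.36461111  0.29982257 -0.51286203]
[[272.4, 213.4], [271.8, 205.8], [271.2, 198.0], [270.5, 190.1], [270.1, 184.8]]
```

View pics/c6.png

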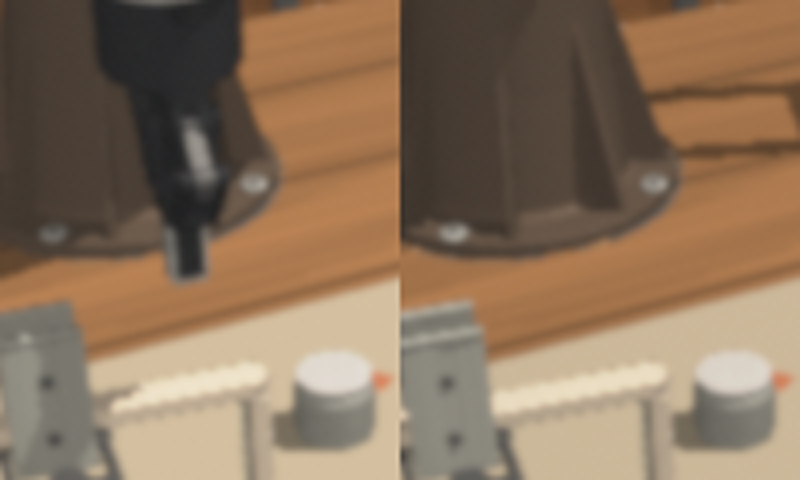

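```bash
python3 - <<'E'
from h import *
import pickle
t,s=pickle.load(open("cal.pkl","rb"))
print("origin",proj(s,[[0,0,0],[0,0,15]]),proj(t,[[0,0,0],[0,0,15]]))
for z in (195,208,231): print(z,proj(s,[[170,627,z]]),proj(t,[[170,627,z]]))
print("c4 finger", onz(t,[[225/7+355-.43,352/7+125-.43]],260), onz(t,[[225/7+355-.43,352/7+125-.43]],290))
a=cv2.imread("pics/scene0.png")[0:110,390:490];b=cv2.imread("pics/top0.png")[290:370,60:140]
cv2.imwrite("pics/c7.png",np.hstack([cv2.resize(a,(400,440),interpolation=2),cv2.resize(b,(400,400),interpolation=2)[:440] if 0 else cv2.copyMakeBorder(cv2.resize(b,(400,400),interpolation=2),0,40,0,0,0)]))
E
```

```text
origin [[254.69065467 174.32152932]
 [254.3299661  170.58755954]] [[327.49053851 360.63688281]
 [327.44906943 361.93259065]]
195 [[432.16391139 107.02107036]] [[ 99.25211008 314.43276414]]
208 [[432.55319276 103.54537337]] [[ 96.9969724  315.18425515]]
231 [[433.24788365  97.33050543]] [[ 92.90326056 316.54754498]]
c4 finger [[ 537.41677921 -159.44040996  260.        ]] [[ 533.56481867 -155.83997101  290.        ]]
```

View pics/c7.png

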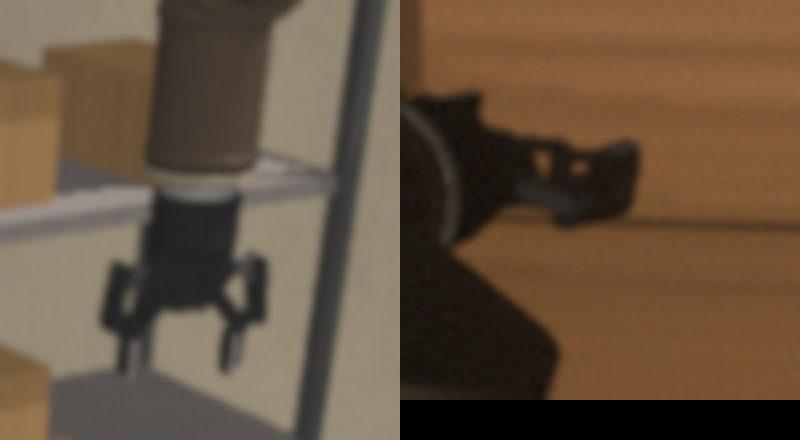

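Call:
jog_arm([
  [0, 0, 0, 0, 0, 0, 0.1],
  [0, 0, 0, 0, 0, 0, 0.1],
  [0, 0, 0, 0, 0, 0, 0.1],
  [0, 0, 0.82, 0, 0, 0, 0.1],
  [0, 0, 0.82, 0, 0, 0, 0.1],
], squeeze=30)

```text
clock: 7.22
position: [592.8, -153.6, 153.7]
tool_rot: [[0.128, 0.992, 0.001], [0.992, -0.128, -0.0], [-0.0, 0.001, -1.0]]
force: [-0.6, 0.4, -0.8]
gripper_width: 0.895
grasp_force: 0.0
```

Call:
jog_arm([
  [0, 0, 0.4, 0, 0, 0, 0.3],
  [0, 0, 0.42, 0, 0, 0, 0.5],
  [0, 0, 0, 0, 0, 0, 0.6],
  [0, 0, 0, 0, 0, 0, 0.68],
  [0, 0, 0, 0, 0, 0, 0.68],
])

```text
clock: 7.85
position: [593.2, -153.7, 122.5]
tool_rot: [[0.128, 0.992, 0.001], [0.992, -0.128, -0.0], [-0.0, 0.001, -1.0]]
force: [-0.4, 0.3, -0.3]
gripper_width: 0.315
grasp_force: 0.0
```

Call:
jog_arm([
  [0, 0, 0, 0, 0, 0, 0.74],
  [0, 0, 0, 0, 0, 0, 0.78],
  [0, 0, 0, 0, 0, 0, 0.82],
  [0, 0, 0, 0, 0, 0, 0.9],
  [0, 0, 0, 0, 0, 0, 1],
])

```text
clock: 8.48
position: [592.7, -153.6, 121.7]
tool_rot: [[0.128, 0.992, 0.0], [0.992, -0.128, -0.0], [-0.0, 0.0, -1.0]]
force: [0.4, 0.6, 2.4]
gripper_width: 0.23
grasp_force: 29.1
```

Call:
jog_arm([
  [0, 0, 0, 0, 0, 0, 1],
  [0, 0, -0.1, 0, 0, 0, 1],
  [0, 0, -0.1, 0, 0, 0, 1],
  [0, 0, 0, 0, 0, 0, 1],
], squeeze=100)

```text
clock: 8.98
position: [592.7, -153.6, 129.9]
tool_rot: [[0.128, 0.992, 0.0], [0.992, -0.128, -0.0], [-0.0, 0.0, -1.0]]
force: [0.6, 0.8, -1.4]
gripper_width: 0.216
grasp_force: 97.2
```

```bash
cat >> h.py <<'E'
def st(az=-.13,n=0):
    o=get_obs(); R=np.array(o["tool_rot"]); print("t",round(o["clock"],2),"P",np.round(o["position"],1),"Floc x,y,z",np.round(np.array(o["force"])@down(az)[:,[1,0,2]]*[1,1,-1],1),"M",np.round(np.array(o["torque"]),2),"w",round(o["gripper_width"],3),"rot",np.round(R[:,2],3), "g",o["grasp_force"])
E
python3 -c "
from h import *
st()
s=grab_frame('scene')
st()
c=grab_frame('scene')
st()
"
```

```text
t 8.97 P [ 592.7 -153.6  129.9] Floc x,y,z [ 0.5  0.9 -1.4] M [0.14 0.01 0.02] w 0.216 rot [ 0. -0. -1.] g 97.23795890808105
t 9.03 P [ 592.6 -153.6  129.7] Floc x,y,z [ 0.7  0.5 -1.6] M [ 0.16 -0.03 -0.04] w 0.217 rot [ 0.  0. -1.] g 97.23892450332642
t 9.07 P [ 592.5 -153.6  129.6] Floc x,y,z [-0.1  0.8 -1.6] M [ 0.16 -0.01 -0.02] w 0.214 rot [-0.  0. -1.] g 97.23917484283447
```

Call:
jog_arm([
  [0, -0.006, -0.125, 0, 0, 0, 1],
  [0, -0.006, -0.125, 0, 0, 0, 1],
  [0, -0.006, -0.125, 0, 0, 0, 1],
  [0, -0.006, -0.125, 0, 0, 0, 1],
])

```text
clock: 9.57
position: [591.7, -153.4, 150.1]
tool_rot: [[0.128, 0.992, 0.0], [0.992, -0.128, -0.0], [-0.0, 0.0, -1.0]]
force: [0.6, 0.7, -2.6]
gripper_width: 0.212
grasp_force: 97.3
```

```bash
python3 -c "
from h import *
st()
s=grab_frame('scene');st()"
```

```text
t 9.57 P [ 591.7 -153.4  150.1] Floc x,y,z [ 0.5  0.8 -2.6] M [ 0.17  0.   -0.04] w 0.212 rot [ 0. -0. -1.] g 97.272047996521
t 9.62 P [ 592.  -153.6  150.7] Floc x,y,z [-0.7 -0.5 -1.3] M [ 0.15 -0.07  0.04] w 0.216 rot [ 0.001 -0.    -1.   ] g 97.29423522949219
```

Call:
jog_arm([
  [0, -0.006, -0.125, 0, 0, 0, 1],
  [0, -0.006, -0.125, 0, 0, 0, 1],
  [0, -0.003, -0.06, 0, 0, 0, 1],
])

```text
clock: 10.0
position: [591.2, -153.4, 162.4]
tool_rot: [[0.128, 0.992, 0.0], [0.992, -0.128, -0.0], [-0.0, 0.0, -1.0]]
force: [0.0, -0.4, -2.6]
gripper_width: 0.218
grasp_force: 97.3
```

```bash
python3 -c "
from h import *
st()
s=grab_frame('scene');st();s=grab_frame('scene');st()"
```

```text
t 10.0 P [ 591.2 -153.4  162.4] Floc x,y,z [ 0.1 -0.4 -2.6] M [ 0.16 -0.03  0.02] w 0.218 rot [ 0. -0. -1.] g 97.29413866996765
t 10.05 P [ 591.3 -153.4  162.6] Floc x,y,z [-0.4 -0.4 -0.8] M [0.17 0.02 0.02] w 0.211 rot [ 0.001 -0.    -1.   ] g 97.28963971138
t 10.1 P [ 591.2 -153.4  162.3] Floc x,y,z [-0.5  0.3 -0.8] M [ 0.16 -0.05 -0.  ] w 0.216 rot [ 0. -0. -1.] g 97.29722499847412
```

Call:
jog_arm([
  [0, -0.02, 0, 0, 0, 0, 1],
  [0, -0.02, 0, 0, 0, 0, 1],
  [0, 0, 0, 0, 0, 0, 1],
])

```text
clock: 10.48
position: [589.3, -153.1, 161.9]
tool_rot: [[0.128, 0.992, -0.0], [0.992, -0.128, 0.0], [0.0, -0.0, -1.0]]
force: [0.6, -0.4, -2.1]
gripper_width: 0.213
grasp_force: 97.3
```

```bash
python3 -c "
from h import *
st();s=grab_frame('scene');st()"
```

```text
t 10.47 P [ 589.3 -153.1  161.9] Floc x,y,z [ 0.7 -0.4 -2.1] M [ 0.17 -0.09  0.02] w 0.213 rot [-0.  0. -1.] g 97.29476809501648
t 10.53 P [ 589.4 -153.2  161.9] Floc x,y,z [ 0.3 -0.2 -1.5] M [ 0.13 -0.01  0.02] w 0.213 rot [-0.  0. -1.] g 97.29352355003357
```

Call:
jog_arm([
  [0, -0.015, 0, 0, 0, 0, 1],
  [0, 0, 0, 0, 0, 0, 1],
])

```text
clock: 10.78
position: [588.8, -153.1, 162.0]
tool_rot: [[0.128, 0.992, -0.0], [0.992, -0.128, 0.0], [0.0, -0.0, -1.0]]
force: [0.4, -0.4, -1.4]
gripper_width: 0.216
grasp_force: 97.3
```

```bash
python3 -c "
from h import *
st();s=grab_frame('scene');st()"
```

```text
t 10.78 P [ 588.8 -153.1  162. ] Floc x,y,z [ 0.4 -0.3 -1.4] M [ 0.17 -0.05 -0.  ] w 0.216 rot [-0.  0. -1.] g 97.29439973831177
t 10.82 P [ 588.9 -153.1  162. ] Floc x,y,z [ 0.6  0.1 -1.2] M [ 0.15 -0.01 -0.03] w 0.213 rot [ 0. -0. -1.] g 97.29438543319702
```

Call:
jog_arm([
  [0, -0.015, 0, 0, 0, 0, 1],
  [0, 0, 0, 0, 0, 0, 1],
])

```text
clock: 11.08
position: [588.3, -153.0, 162.0]
tool_rot: [[0.128, 0.992, 0.0], [0.992, -0.128, -0.0], [-0.0, 0.0, -1.0]]
force: [-0.7, -0.3, -2.3]
gripper_width: 0.216
grasp_force: 97.3
```

```bash
python3 -c "
from h import *
st();s=grab_frame('scene');st()"
```

```text
t 11.07 P [ 588.3 -153.   162. ] Floc x,y,z [-0.7 -0.4 -2.3] M [ 0.15 -0.04  0.05] w 0.216 rot [ 0. -0. -1.] g 97.29498982429504
t 11.12 P [ 588.3 -153.   162. ] Floc x,y,z [-0.6 -0.3 -2.2] M [ 0.17 -0.02  0.07] w 0.215 rot [ 0. -0. -1.] g 97.29417085647583
```

Call:
jog_arm([
  [0, -0.015, 0, 0, 0, 0, 1],
  [0, 0, 0, 0, 0, 0, 1],
])

```text
clock: 11.38
position: [587.6, -152.9, 162.0]
tool_rot: [[0.128, 0.992, -0.0], [0.992, -0.128, 0.0], [0.0, -0.0, -1.0]]
force: [0.7, -0.9, -2.7]
gripper_width: 0.213
grasp_force: 97.3
```

```bash
python3 -c "
from h import *
st();s=grab_frame('scene');st()"
```

```text
t 11.38 P [ 587.6 -152.9  162. ] Floc x,y,z [ 0.8 -0.8 -2.7] M [ 0.16 -0.03  0.02] w 0.213 rot [-0.  0. -1.] g 97.29501485824585
t 11.43 P [ 587.7 -152.9  162. ] Floc x,y,z [-0.3  0.3 -1.9] M [ 0.21 -0.08 -0.03] w 0.212 rot [ 0. -0. -1.] g 97.29466080665588
```

Call:
jog_arm([
  [0, -0.015, 0, 0, 0, 0, 1],
  [0, 0, 0, 0, 0, 0, 1],
])

```text
clock: 11.68
position: [587.0, -152.9, 162.0]
tool_rot: [[0.128, 0.992, -0.0], [0.992, -0.128, -0.0], [-0.0, -0.0, -1.0]]
force: [-0.8, 0.2, -1.7]
gripper_width: 0.215
grasp_force: 97.3
```

```bash
python3 -c "
from h import *
st();s=grab_frame('scene');st()"
```

```text
t 11.68 P [ 587.  -152.9  162. ] Floc x,y,z [-0.8  0.1 -1.7] M [ 0.16  0.01 -0.02] w 0.215 rot [-0. -0. -1.] g 97.29506134986877
t 11.72 P [ 587.1 -152.9  162. ] Floc x,y,z [-1.  -0.2 -1.9] M [ 0.16 -0.01  0.08] w 0.214 rot [-0.  0. -1.] g 97.29428887367249
```

Call:
jog_arm([
  [0, -0.015, 0, 0, 0, 0, 1],
  [0, 0, 0, 0, 0, 0, 1],
])

```text
clock: 11.98
position: [586.5, -152.8, 162.0]
tool_rot: [[0.128, 0.992, -0.0], [0.992, -0.128, -0.0], [-0.0, -0.0, -1.0]]
force: [0.0, -1.3, -1.6]
gripper_width: 0.213
grasp_force: 97.3
```

```bash
python3 -c "
from h import *
st();s=grab_frame('scene');st()"
```

```text
t 11.97 P [ 586.5 -152.8  162. ] Floc x,y,z [ 0.2 -1.2 -1.6] M [ 0.16 -0.08 -0.02] w 0.213 rot [-0. -0. -1.] g 97.29536533355713
t 12.03 P [ 586.5 -152.8  162. ] Floc x,y,z [-0.1  0.2 -2. ] M [ 0.14 -0.01 -0.  ] w 0.216 rot [-0. -0. -1.] g 97.29451417922974
```

Call:
jog_arm([
  [0, -0.015, 0, 0, 0, 0, 1],
  [0, 0, 0, 0, 0, 0, 1],
])

```text
clock: 12.28
position: [585.8, -152.7, 162.0]
tool_rot: [[0.128, 0.992, -0.0], [0.992, -0.128, 0.0], [-0.0, -0.0, -1.0]]
force: [-0.1, -0.1, -3.0]
gripper_width: 0.214
grasp_force: 97.3
```

```bash
python3 -c "
from h import *
st();s=grab_frame('scene');st()"
```

```text
t 12.28 P [ 585.8 -152.7  162. ] Floc x,y,z [-0.  -0.1 -3. ] M [ 0.17  0.01 -0.04] w 0.214 rot [-0.  0. -1.] g 97.29440331459045
t 12.32 P [ 585.9 -152.7  162. ] Floc x,y,z [ 0.9 -0.1 -1.4] M [ 0.21 -0.01  0.04] w 0.219 rot [-0. -0. -1.] g 97.29448556900024
```

Call:
jog_arm([
  [0, -0.015, 0, 0, 0, 0, 1],
  [0, 0, 0, 0, 0, 0, 1],
])

```text
clock: 12.58
position: [585.2, -152.6, 162.0]
tool_rot: [[0.128, 0.992, -0.0], [0.992, -0.128, -0.0], [-0.0, -0.0, -1.0]]
force: [-0.1, 0.1, -1.7]
gripper_width: 0.217
grasp_force: 97.3
```

```bash
python3 -c "
from h import *
st();s=grab_frame('scene');st()"
```

```text
t 12.57 P [ 585.2 -152.6  162. ] Floc x,y,z [-0.1  0.  -1.7] M [ 0.15 -0.01 -0.02] w 0.217 rot [-0. -0. -1.] g 97.29438543319702
t 12.62 P [ 585.3 -152.6  162. ] Floc x,y,z [ 0.3  0.  -1.9] M [ 0.15 -0.05 -0.  ] w 0.216 rot [-0.  0. -1.] g 97.2942852973938
```

Call:
jog_arm([
  [0, -0.015, 0, 0, 0, 0, 1],
  [0, 0, 0, 0, 0, 0, 1],
])

```text
clock: 12.88
position: [584.8, -152.5, 162.0]
tool_rot: [[0.128, 0.992, 0.0], [0.992, -0.128, -0.0], [0.0, 0.0, -1.0]]
force: [0.6, -0.6, -1.3]
gripper_width: 0.216
grasp_force: 97.3
```

```bash
python3 -c "
from h import *
st();s=grab_frame('scene');st()"
```

```text
t 12.88 P [ 584.8 -152.5  162. ] Floc x,y,z [ 0.7 -0.5 -1.3] M [ 0.18 -0.1   0.07] w 0.216 rot [ 0. -0. -1.] g 97.34745025634766
t 12.93 P [ 584.8 -152.6  162. ] Floc x,y,z [ 0.2 -0.2 -2.8] M [ 0.18 -0.1   0.05] w 0.216 rot [ 0. -0. -1.] g 97.33807325363159
```

Call:
jog_arm([
  [0, -0.015, 0, 0, 0, 0, 1],
  [0, 0, 0, 0, 0, 0, 1],
])

```text
clock: 13.18
position: [584.5, -152.5, 162.1]
tool_rot: [[0.128, 0.992, 0.001], [0.992, -0.128, -0.0], [-0.0, 0.001, -1.0]]
force: [3.9, 0.8, -2.2]
gripper_width: 0.216
grasp_force: 97.3
```

```bash
python3 -c "
from h import *
st();s=grab_frame('scene');st()"
```

```text
t 13.18 P [ 584.5 -152.5  162.1] Floc x,y,z [ 3.7  1.3 -2.2] M [ 0.26 -0.51  0.28] w 0.216 rot [ 0.001 -0.    -1.   ] g 97.31045365333557
t 13.22 P [ 584.5 -152.5  162.1] Floc x,y,z [ 3.8  0.3 -2.2] M [ 0.3  -0.62  0.3 ] w 0.212 rot [ 0.001 -0.    -1.   ] g 97.30708479881287
```

Call:
jog_arm([
  [0, 0.05, 0, 0, 0, 0, 1],
  [0, 0.045, 0, 0, 0, 0, 1],
  [0, -0.01, -0.15, 0, 0, 0, 1],
  [0, -0.01, -0.15, 0, 0, 0, 1],
  [0, 0, 0, 0, 0, 0, 1],
])

```text
clock: 13.85
position: [587.4, -153.0, 174.8]
tool_rot: [[0.128, 0.992, 0.001], [0.992, -0.128, -0.0], [-0.0, 0.001, -1.0]]
force: [-0.2, 0.5, -1.5]
gripper_width: 0.214
grasp_force: 97.5
```

```bash
python3 -c "
from h import *
st();s=grab_frame('scene');st()"
```

```text
t 13.85 P [ 587.4 -153.   174.8] Floc x,y,z [-0.2  0.4 -1.5] M [ 0.16 -0.05 -0.02] w 0.214 rot [ 0.001 -0.    -1.   ] g 97.50247120857239
t 13.9 P [ 587.2 -152.9  174.4] Floc x,y,z [ 0.6  0.4 -1.9] M [ 0.13 -0.01  0.03] w 0.216 rot [ 0.001 -0.    -1.   ] g 97.50020027160645
```

Call:
jog_arm([
  [0, -0.03, 0, 0, 0, 0, 1],
  [0, 0, 0, 0, 0, 0, 1],
])

```text
clock: 14.15
position: [585.7, -152.6, 173.9]
tool_rot: [[0.128, 0.992, -0.0], [0.992, -0.128, 0.0], [0.0, -0.0, -1.0]]
force: [0.4, 0.4, -1.5]
gripper_width: 0.213
grasp_force: 97.5
```

```bash
python3 -c "
from h import *
st();s=grab_frame('scene');st()"
```

```text
t 14.15 P [ 585.7 -152.6  173.9] Floc x,y,z [ 0.4  0.4 -1.5] M [ 0.18 -0.   -0.01] w 0.213 rot [-0.  0. -1.] g 97.49529361724854
t 14.2 P [ 585.8 -152.7  173.9] Floc x,y,z [ 0.8  0.2 -2.9] M [ 0.14 -0.07  0.03] w 0.219 rot [-0.  0. -1.] g 97.49542236328125
```

Call:
jog_arm([
  [0, -0.015, 0, 0, 0, 0, 1],
  [0, 0, 0, 0, 0, 0, 1],
])

```text
clock: 14.45
position: [585.3, -152.6, 173.9]
tool_rot: [[0.128, 0.992, -0.0], [0.992, -0.128, 0.0], [0.0, -0.0, -1.0]]
force: [-0.0, -0.2, -1.8]
gripper_width: 0.218
grasp_force: 97.5
```

```bash
python3 -c "
from h import *
st();s=grab_frame('scene');st()"
```

```text
t 14.45 P [ 585.3 -152.6  173.9] Floc x,y,z [ 0.  -0.2 -1.8] M [ 0.2  -0.02  0.03] w 0.218 rot [-0.  0. -1.] g 97.47986555099487
t 14.5 P [ 585.3 -152.6  174. ] Floc x,y,z [ 0.6 -0.1 -2.3] M [ 0.16 -0.06  0.02] w 0.219 rot [ 0.  0. -1.] g 97.46603608131409
```

Call:
jog_arm([
  [0, -0.015, 0, 0, 0, 0, 1],
  [0, 0, 0, 0, 0, 0, 1],
])

```text
clock: 14.75
position: [585.0, -152.6, 174.1]
tool_rot: [[0.128, 0.992, 0.001], [0.992, -0.128, -0.0], [-0.0, 0.001, -1.0]]
force: [2.8, 0.3, -3.1]
gripper_width: 0.218
grasp_force: 97.4
```

```bash
python3 -c "
from h import *
st();s=grab_frame('scene');st()"
```

```text
t 14.75 P [ 585.  -152.6  174.1] Floc x,y,z [ 2.8  0.7 -3.1] M [ 0.25 -0.45  0.16] w 0.218 rot [ 0.001 -0.    -1.   ] g 97.3993456363678
t 14.8 P [ 585.  -152.5  174.1] Floc x,y,z [ 3.2  1.  -3.3] M [ 0.3  -0.47  0.26] w 0.212 rot [ 0. -0. -1.] g 97.39828705787659
```

Call:
jog_arm([
  [0, 0.07, 0, 0, 0, 0, 1],
  [0, 0, 0, 0, 0, 0, 1],
  [0, -0.002, -0.06, 0, 0, 0, 1],
  [0, -0.002, -0.06, 0, 0, 0, 1],
  [0, 0, 0, 0, 0, 0, 1],
])

```text
clock: 15.42
position: [587.4, -152.9, 179.1]
tool_rot: [[0.128, 0.992, 0.0], [0.992, -0.128, -0.0], [-0.0, 0.0, -1.0]]
force: [0.3, 0.2, -1.7]
gripper_width: 0.215
grasp_force: 97.6
```

```bash
python3 -c "
from h import *
st();s=grab_frame('scene');st()"
```

```text
t 15.43 P [ 587.4 -152.9  179.1] Floc x,y,z [ 0.3  0.2 -1.7] M [ 0.17 -0.01  0.  ] w 0.215 rot [ 0. -0. -1.] g 97.55868315696716
t 15.47 P [ 587.4 -152.9  179. ] Floc x,y,z [-0.7 -0.2 -1.9] M [ 0.16 -0.02 -0.  ] w 0.217 rot [ 0. -0. -1.] g 97.55705952644348
```

Call:
jog_arm([
  [0, -0.001, -0.03, 0, 0, 0, 1],
  [0, -0.001, -0.03, 0, 0, 0, 1],
])

```text
clock: 15.72
position: [587.2, -152.9, 181.3]
tool_rot: [[0.128, 0.992, -0.0], [0.992, -0.128, -0.0], [-0.0, -0.0, -1.0]]
force: [0.1, -0.1, -2.1]
gripper_width: 0.212
grasp_force: 97.6
```

```bash
python3 -c "
from h import *
st();s=grab_frame('scene');st()"
```

```text
t 15.72 P [ 587.2 -152.9  181.3] Floc x,y,z [ 0.1 -0.1 -2.1] M [ 0.19 -0.05 -0.03] w 0.212 rot [-0. -0. -1.] g 97.55814671516418
t 15.78 P [ 587.3 -152.9  181.4] Floc x,y,z [ 0.4  0.5 -1.7] M [ 0.17 -0.04 -0.02] w 0.214 rot [ 0. -0. -1.] g 97.55670189857483
```

Call:
jog_arm([
  [0, 0, -0.03, 0, 0, 0, 1],
  [0, 0, -0.03, 0, 0, 0, 1],
])

```text
clock: 16.02
position: [587.3, -152.9, 183.7]
tool_rot: [[0.128, 0.992, -0.0], [0.992, -0.128, 0.0], [0.0, -0.0, -1.0]]
force: [0.8, -0.1, -1.9]
gripper_width: 0.217
grasp_force: 97.6
```

```bash
python3 -c "
from h import *
st();s=grab_frame('scene');st()"
```

```text
t 16.02 P [ 587.3 -152.9  183.7] Floc x,y,z [ 0.8 -0.  -1.9] M [ 0.23 -0.02  0.01] w 0.217 rot [-0.  0. -1.] g 97.55659818649292
t 16.07 P [ 587.4 -152.9  183.8] Floc x,y,z [-0.6 -0.2 -0.7] M [ 0.15 -0.05  0.06] w 0.215 rot [ 0. -0. -1.] g 97.55656957626343
```

Call:
jog_arm([
  [0, 0, -0.05, 0, 0, 0, 1],
  [0, 0, -0.05, 0, 0, 0, 1],
])

```text
clock: 16.32
position: [587.3, -152.9, 187.8]
tool_rot: [[0.128, 0.992, 0.0], [0.992, -0.128, -0.0], [-0.0, 0.0, -1.0]]
force: [1.1, -0.2, -1.9]
gripper_width: 0.217
grasp_force: 97.6
```

```bash
python3 -c "
from h import *
st();s=grab_frame('scene');st()"
```

```text
t 16.32 P [ 587.3 -152.9  187.8] Floc x,y,z [ 1.1 -0.1 -1.9] M [ 0.21 -0.04  0.01] w 0.217 rot [ 0. -0. -1.] g 97.55602598190308
t 16.38 P [ 587.4 -152.9  188. ] Floc x,y,z [-0.6 -0.  -1.9] M [ 0.18 -0.05 -0.02] w 0.217 rot [ 0. -0. -1.] g 97.55670189857483
```

Call:
jog_arm([
  [0, 0, -0.06, 0, 0, 0, 1],
  [0, 0, -0.06, 0, 0, 0, 1],
])

```text
clock: 16.62
position: [587.3, -152.9, 192.6]
tool_rot: [[0.128, 0.992, 0.0], [0.992, -0.128, 0.0], [0.0, 0.0, -1.0]]
force: [0.7, -0.2, -2.0]
gripper_width: 0.215
grasp_force: 97.6
```

```bash
python3 -c "
from h import *
st();s=grab_frame('scene');st()"
```

```text
t 16.62 P [ 587.3 -152.9  192.6] Floc x,y,z [ 0.7 -0.1 -2. ] M [0.16 0.07 0.02] w 0.215 rot [ 0.  0. -1.] g 97.55595088005066
t 16.68 P [ 587.4 -152.9  192.9] Floc x,y,z [ 1.1 -0.5 -1.7] M [0.14 0.03 0.05] w 0.211 rot [ 0. -0. -1.] g 97.55496025085449
```

Call:
jog_arm([
  [0, 0, -0.1, 0, 0, 0, 1],
  [0, 0, -0.2, 0, 0, 0, 1],
  [0, 0, -0.2, 0, 0, 0, 1],
  [0, 0, 0, 0, 0, 0, 1],
  [0, -0.1, 0, 0, 0, 0, 1],
])

```text
clock: 17.3
position: [583.2, -152.4, 212.3]
tool_rot: [[0.128, 0.992, 0.0], [0.992, -0.128, -0.0], [-0.0, 0.0, -1.0]]
force: [0.6, -0.3, -1.8]
gripper_width: 0.213
grasp_force: 97.5
```

```bash
python3 -c "
from h import *
st();s=grab_frame('scene');st()"
```

```text
t 17.3 P [ 583.2 -152.4  212.3] Floc x,y,z [ 0.7 -0.2 -1.8] M [ 0.16 -0.03  0.01] w 0.213 rot [ 0. -0. -1.] g 97.54998207092285
t 17.35 P [ 582.4 -152.2  212.2] Floc x,y,z [-0.1  1.  -2.5] M [ 0.21  0.05 -0.01] w 0.219 rot [-0.001  0.    -1.   ] g 97.5515341758728
```

Call:
jog_arm([
  [0, -0.1, 0, 0, 0, 0, 1],
  [0, -0.1, 0, 0, 0, 0, 1],
  [0, 0, 0, 0, 0, 0, 1],
])

```text
clock: 17.73
position: [575.0, -151.3, 212.4]
tool_rot: [[0.128, 0.992, -0.0], [0.992, -0.128, 0.0], [0.0, -0.0, -1.0]]
force: [-0.3, -0.3, -2.6]
gripper_width: 0.215
grasp_force: 97.6
```

```bash
python3 -c "
from h import *
st();s=grab_frame('scene');st()"
```

```text
t 17.73 P [ 575.  -151.3  212.4] Floc x,y,z [-0.3 -0.4 -2.6] M [ 0.2  -0.06 -0.03] w 0.215 rot [-0.  0. -1.] g 97.56317138671875
t 17.77 P [ 575.2 -151.3  212.4] Floc x,y,z [-0.1 -1.9 -1.8] M [ 0.18 -0.02  0.03] w 0.221 rot [ 0. -0. -1.] g 97.56330728530884
```

Call:
jog_arm([
  [0, -0.3, 0, 0, 0, 0, 1],
  [0, -0.5, 0, 0, 0, 0, 1],
  [0, -0.5, 0, 0, 0, 0, 1],
  [0, -0.5, 0, 0, 0, 0, 1],
  [0, 0, 0, 0, 0, 0, 1],
])

```text
clock: 18.4
position: [502.3, -141.8, 212.5]
tool_rot: [[0.128, 0.992, -0.001], [0.992, -0.128, 0.0], [0.0, -0.001, -1.0]]
force: [0.7, -1.3, -1.3]
gripper_width: 0.215
grasp_force: 97.6
```

```bash
python3 - <<'E'
from h import *
st()
rk=[611.5,209.9,.0433]; g=fpt(-60,82,rk); print(g)
plan([g[0]-0,g[1],225],down(.0433),14,1)
E
```

```text
t 18.4 P [ 502.3 -141.8  212.5] Floc x,y,z [ 0.9 -1.2 -1.3] M [ 0.23 -0.05  0.01] w 0.215 rot [-0.001  0.    -1.   ] g 97.63240456581116
[548.00674731 289.22595327]
from [ 502.3 -141.8  212.5] F [ 0.7 -1.3 -1.3] w 0.215 t 18.4
[0.774, -0.018, -0.022, -0.0, -0.0, -0.088, 1] ,
[0.774, -0.008, -0.022, -0.0, -0.0, -0.088, 1] ,
[0.774, 0.001, -0.022, -0.0, -0.0, -0.088, 1] ,
[0.774, 0.011, -0.022, -0.0, -0.0, -0.088, 1] ,
[0.774, 0.02, -0.022, -0.0, -0.0, -0.088, 1] 
--
[0.774, 0.03, -0.022, -0.0, -0.0, -0.088, 1] ,
[0.773, 0.039, -0.022, -0.0, -0.0, -0.088, 1] ,
[0.773, 0.049, -0.022, -0.0, -0.0, -0.088, 1] ,
[0.772, 0.058, -0.022, -0.0, -0.0, -0.088, 1] ,
[0.771, 0.068, -0.022, -0.0, -0.0, -0.088, 1] 
--
[0.77, 0.077, -0.022, -0.0, -0.0, -0.088, 1] ,
[0.769, 0.087, -0.022, -0.0, -0.0, -0.088, 1] ,
[0.768, 0.096, -0.022, -0.0, -0.0, -0.088, 1] ,
[0.767, 0.105, -0.022, -0.0, -0.0, -0.088, 1] ,
```

Call:
jog_arm([
  [0.77, -0.02, -0.02, 0, 0, -0.088, 1],
  [0.77, -0.01, -0.02, 0, 0, -0.088, 1],
  [0.77, 0, -0.02, 0, 0, -0.088, 1],
  [0.77, 0.01, -0.02, 0, 0, -0.088, 1],
  [0.77, 0.02, -0.02, 0, 0, -0.088, 1],
])

```text
clock: 19.02
position: [520.4, 12.1, 216.5]
tool_rot: [[0.066, 0.998, 0.001], [0.998, -0.066, -0.0], [0.0, 0.001, -1.0]]
force: [-0.5, -0.3, -1.9]
gripper_width: 0.212
grasp_force: 97.7
```

Call:
jog_arm([
  [0.77, 0.03, -0.02, 0, 0, -0.088, 1],
  [0.77, 0.04, -0.02, 0, 0, -0.088, 1],
  [0.77, 0.05, -0.02, 0, 0, -0.088, 1],
  [0.77, 0.06, -0.02, 0, 0, -0.088, 1],
  [0.77, 0.07, -0.02, 0, 0, -0.088, 1],
])

```text
clock: 19.65
position: [536.8, 165.7, 220.5]
tool_rot: [[0.005, 1.0, 0.001], [1.0, -0.005, 0.0], [0.0, 0.001, -1.0]]
force: [0.6, -0.5, -2.0]
gripper_width: 0.219
grasp_force: 97.7
```

Call:
jog_arm([
  [0.77, 0.08, -0.02, 0, 0, -0.088, 1],
  [0.77, 0.09, -0.02, 0, 0, -0.088, 1],
  [0.77, 0.1, -0.02, 0, 0, -0.088, 1],
  [0.77, 0.1, -0.02, 0, 0, -0.088, 1],
  [0, 0, 0, 0, 0, 0, 1],
])

```text
clock: 20.27
position: [549.8, 290.0, 223.4]
tool_rot: [[-0.046, 0.999, 0.0], [0.999, 0.046, 0.001], [0.001, 0.001, -1.0]]
force: [-0.8, -0.1, -1.1]
gripper_width: 0.216
grasp_force: 97.6
```

```bash
python3 - <<'E'
from h import *
import pickle
st(.043)
t0,s0=pickle.load(open("cal.pkl","rb"))
s=grab_frame("scene");t=grab_frame("top")
def crop(im,y0,y1,x0,x1,h): 
    c=im[y0:y1,x0:x1]; return cv2.resize(c,None,fx=h/(y1-y0),fy=h/(y1-y0),interpolation=2)
A=crop(s["img"],150,290,340,470,420);B=crop(t["img"],120,205,205,300,420)
o=np.hstack([A,B])[:, :800];print(A.shape,B.shape);cv2.imwrite("pics/c8.png",o)
rk=[611.5,209.9,.0433]
D=[(-60+dx,dy,75) for dx in(-17.5,17.5) for dy in(-70,70)]
print("dowel tops scene px",proj(s,T(rk,D)).round(1).tolist(),"top",proj(t,T(rk,D)).round(1).tolist())
E
```

```text
t 20.27 P [549.8 290.  223.4] Floc x,y,z [-0.8 -0.1 -1.1] M [0.15 0.02 0.03] w 0.216 rot [ 0.     0.001 -1.   ] g 97.63275146484375
(420, 390, 3) (420, 469, 3)
dowel tops scene px [[367.9, 221.5], [408.9, 207.5], [375.3, 227.9], [416.7, 213.3]] top [[279.2, 184.3], [232.4, 186.9], [278.7, 172.6], [232.0, 175.3]]
```

View pics/c8.png

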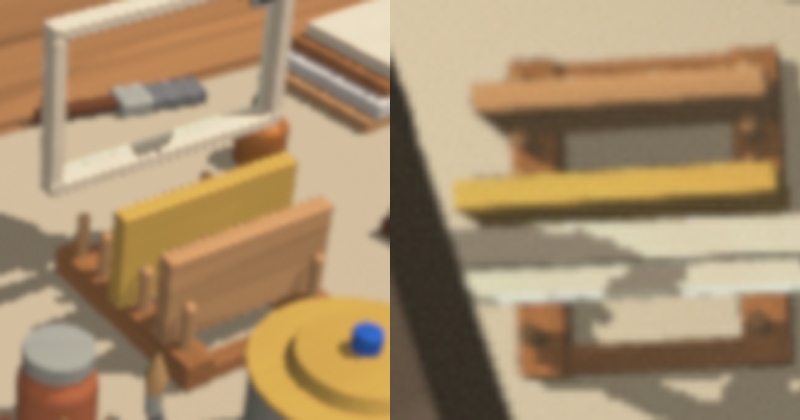

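```bash
python3 - <<'E'
from h import *
import pickle
t,s=pickle.load(open("cal.pkl","rb"))
P=np.array([549.8,290]); a=.046; c=P-83.4*np.array([-np.sin(a),np.cos(a)]); fr=[c[0],c[1],a]; zt=288.7
X=T(fr,[(10,-125,zt),(-10,-125,zt),(10,-113,zt-160),(-10,-125,zt-160),(10,125,zt-160),(10,-125,zt-160),(10,125,zt)])
print("scene crop",((proj(s,X)-[340,150]+.5)*3).round().tolist())
k=420/85
print("top crop",((proj(t,X)-[205,120]+.5)*k+[390,0]).round().tolist())
E
```

```text
scene crop [[59.0, 31.0], [45.0, 21.0], [65.0, 195.0], [40.0, 188.0], [279.0, 124.0], [53.0, 199.0], [299.0, -35.0]]
top crop [[819.0, 210.0], [821.0, 249.0], [822.0, 254.0], [844.0, 287.0], [415.0, 279.0], [843.0, 253.0], [335.0, 240.0]]
```

Call:
jog_arm([
  [0, -0.022, 0.3, 0, 0, 0.02, 1],
  [0, 0, 0.4, 0, 0, 0, 1],
  [0, 0, 0.4, 0, 0, 0, 1],
  [0, 0, 0.1, 0, 0, 0, 1],
  [0, 0, 0, 0, 0, 0, 1],
])

```text
clock: 21.0
position: [548.5, 287.8, 175.2]
tool_rot: [[-0.041, 0.999, -0.001], [0.999, 0.041, -0.0], [-0.0, -0.001, -1.0]]
force: [0.0, -0.7, -1.5]
gripper_width: 0.213
grasp_force: 97.6
```

```bash
python3 -c "
from h import *
st(.043);s=grab_frame('scene');st(.043)
print(get_obs()['tool_rot'][:,1])"
```

```text
t 21.0 P [548.5 287.8 175.2] Floc x,y,z [ 0.  -0.7 -1.5] M [0.15 0.02 0.02] w 0.213 rot [-0.001 -0.    -1.   ] g 97.55534291267395
t 21.05 P [548.7 287.9 175.7] Floc x,y,z [ 1.1 -0.7 -1.7] M [0.17 0.01 0.02] w 0.213 rot [ 0.  0. -1.] g 97.55648016929626
[9.99150353e-01 4.12137072e-02 4.80498867e-05]
```

Call:
jog_arm([
  [0, 0, 0.05, 0, 0, 0, 1],
  [0, 0, 0.05, 0, 0, 0, 1],
  [0, 0, 0, 0, 0, 0, 1],
])

```text
clock: 21.42
position: [548.5, 287.9, 171.6]
tool_rot: [[-0.041, 0.999, -0.0], [0.999, 0.041, -0.0], [-0.0, -0.0, -1.0]]
force: [0.5, 0.5, -2.0]
gripper_width: 0.214
grasp_force: 97.6
```

```bash
python3 -c "
from h import *
st(.043);s=grab_frame('scene');st(.043)"
```

```text
t 21.43 P [548.5 287.9 171.6] Floc x,y,z [ 0.5  0.5 -2. ] M [ 0.16  0.04 -0.01] w 0.214 rot [-0. -0. -1.] g 97.5580358505249
t 21.48 P [548.6 287.9 171.7] Floc x,y,z [-0.  -0.7 -1.3] M [0.22 0.11 0.03] w 0.216 rot [ 0.  0. -1.] g 97.55807161331177
```

Call:
jog_arm([
  [0, 0, 0.05, 0, 0, 0, 1],
  [0, 0, 0.05, 0, 0, 0, 1],
  [0, 0, 0, 0, 0, 0, 1],
])

```text
clock: 21.85
position: [548.3, 287.8, 167.3]
tool_rot: [[-0.041, 0.999, -0.001], [0.999, 0.041, -0.0], [-0.0, -0.001, -1.0]]
force: [-0.3, 0.6, -3.2]
gripper_width: 0.216
grasp_force: 97.6
```

```bash
python3 -c "
from h import *
st(.043);s=grab_frame('scene');st(.043)"
```

```text
t 21.85 P [548.3 287.8 167.3] Floc x,y,z [-0.3  0.7 -3.2] M [0.19 0.08 0.02] w 0.216 rot [-0.001 -0.    -1.   ] g 97.59881615638733
t 21.9 P [548.4 287.8 167.4] Floc x,y,z [-1.4 -0.2 -2.2] M [0.16 0.17 0.02] w 0.215 rot [-0. -0. -1.] g 97.59817242622375
```

Call:
jog_arm([
  [0, 0, 0.04, 0, 0, 0, 1],
  [0, 0, 0.04, 0, 0, 0, 1],
  [0, 0, 0, 0, 0, 0, 1],
])

```text
clock: 22.28
position: [548.2, 287.7, 164.1]
tool_rot: [[-0.041, 0.999, -0.001], [0.999, 0.041, -0.0], [-0.0, -0.001, -1.0]]
force: [-2.2, 0.3, -2.9]
gripper_width: 0.218
grasp_force: 97.5
```

```bash
python3 -c "
from h import *
st(.043);s=grab_frame('scene');st(.043)"
```

```text
t 22.27 P [548.2 287.7 164.1] Floc x,y,z [-2.1  0.4 -2.9] M [0.17 0.48 0.04] w 0.218 rot [-0.001 -0.    -1.   ] g 97.52959728240967
t 22.32 P [548.3 287.8 164.2] Floc x,y,z [-1.7 -0.5 -3.3] M [ 0.11  0.48 -0.05] w 0.212 rot [-0.001 -0.    -1.   ] g 97.5041663646698
```

Call:
jog_arm([
  [0, -0.03, 0, 0, 0, 0, 1],
  [0, 0, 0.04, 0, 0, 0, 1],
  [0, 0, 0.04, 0, 0, 0, 1],
  [0, 0, 0, 0, 0, 0, 1],
])

```text
clock: 22.82
position: [547.4, 287.8, 161.1]
tool_rot: [[-0.041, 0.999, -0.0], [0.999, 0.041, -0.0], [-0.0, -0.0, -1.0]]
force: [0.7, -0.9, -3.3]
gripper_width: 0.215
grasp_force: 97.6
```

```bash
python3 -c "
from h import *
st(.043);s=grab_frame('scene');st(.043)"
```

```text
t 22.82 P [547.4 287.8 161.1] Floc x,y,z [ 0.6 -0.9 -3.3] M [ 0.13  0.16 -0.03] w 0.215 rot [-0. -0. -1.] g 97.63331294059753
t 22.88 P [547.4 287.8 161.1] Floc x,y,z [-0.9  0.3 -2.2] M [ 0.17  0.18 -0.03] w 0.218 rot [-0. -0. -1.] g 97.63176083564758
```

Call:
jog_arm([
  [0, -0.018, 0.04, 0, 0, 0, 1],
  [0, 0, 0.04, 0, 0, 0, 1],
  [0, 0, 0.06, 0, 0, 0, 1],
  [0, 0, 0.06, 0, 0, 0, 1],
  [0, 0, 0, 0, 0, 0, 1],
])

```text
clock: 23.5
position: [546.5, 287.7, 152.9]
tool_rot: [[-0.041, 0.999, -0.0], [0.999, 0.041, -0.0], [-0.0, -0.0, -1.0]]
force: [1.2, 0.1, -1.7]
gripper_width: 0.212
grasp_force: 97.6
```

```bash
python3 -c "
from h import *
st(.043);s=grab_frame('scene');st(.043)"
```

```text
t 23.5 P [546.5 287.7 152.9] Floc x,y,z [ 1.2  0.1 -1.7] M [0.13 0.05 0.02] w 0.212 rot [-0. -0. -1.] g 97.62803792953491
t 23.55 P [546.6 287.8 153.1] Floc x,y,z [ 0.  -0.9 -1.6] M [ 0.11 -0.02 -0.  ] w 0.216 rot [-0. -0. -1.] g 97.62226939201355
```

Call:
jog_arm([
  [0, 0, 0.1, 0, 0, 0, 1],
  [0, 0, 0.1, 0, 0, 0, 1],
  [0, 0, 0.1, 0, 0, 0, 1],
  [0, 0, 0, 0, 0, 0, 1],
])

```text
clock: 24.05
position: [546.5, 287.7, 140.8]
tool_rot: [[-0.041, 0.999, -0.001], [0.999, 0.041, -0.0], [-0.0, -0.001, -1.0]]
force: [-0.3, -0.2, -1.6]
gripper_width: 0.214
grasp_force: 97.7
```

```bash
python3 -c "
from h import *
st(.043);s=grab_frame('scene');st(.043)"
```

```text
t 24.05 P [546.5 287.7 140.8] Floc x,y,z [-0.4 -0.1 -1.6] M [ 0.08  0.03 -0.03] w 0.214 rot [-0.001 -0.    -1.   ] g 97.65116572380066
t 24.1 P [546.6 287.8 141. ] Floc x,y,z [-0.2  0.4 -1.9] M [0.21 0.03 0.03] w 0.213 rot [-0. -0. -1.] g 97.65749931335449
```

Call:
jog_arm([
  [0, 0, 0.08, 0, 0, 0, 1],
  [0, 0, 0.08, 0, 0, 0, 1],
  [0, 0, 0, 0, 0, 0, 1],
])

```text
clock: 24.48
position: [546.5, 287.7, 134.5]
tool_rot: [[-0.041, 0.999, -0.0], [0.999, 0.041, -0.0], [-0.0, -0.0, -1.0]]
force: [1.0, 0.3, -1.6]
gripper_width: 0.217
grasp_force: 97.6
```

```bash
python3 -c "
from h import *
st(.043);s=grab_frame('scene');st(.043)"
```

```text
t 24.48 P [546.5 287.7 134.5] Floc x,y,z [ 1.   0.2 -1.6] M [ 0.17 -0.03 -0.06] w 0.217 rot [-0. -0. -1.] g 97.64351606369019
t 24.52 P [546.6 287.7 134.6] Floc x,y,z [-0.8  0.2 -1.7] M [0.16 0.03 0.01] w 0.218 rot [-0. -0. -1.] g 97.64051556587219
```

Foot expected about 9–10 mm above the bearers; approach softly.

Call:
jog_arm([
  [0, 0, 0.05, 0, 0, 0, 1],
  [0, 0, 0.05, 0, 0, 0, 1],
  [0, 0, 0.03, 0, 0, 0, 1],
  [0, 0, 0, 0, 0, 0, 1],
])

```text
clock: 25.02
position: [546.6, 287.8, 129.5]
tool_rot: [[-0.041, 0.999, -0.0], [0.999, 0.041, -0.0], [-0.0, -0.0, -1.0]]
force: [0.1, 0.1, -0.7]
gripper_width: 0.214
grasp_force: 97.6
```

```bash
python3 -c "
from h import *
st(.043);s=grab_frame('scene');st(.043)"
```

```text
t 25.02 P [546.6 287.8 129.5] Floc x,y,z [ 0.1  0.1 -0.7] M [ 0.17  0.   -0.01] w 0.214 rot [-0. -0. -1.] g 97.63741493225098
t 25.07 P [546.6 287.8 129.6] Floc x,y,z [ 0.3 -0.1 -1.5] M [0.14 0.01 0.07] w 0.212 rot [-0. -0. -1.] g 97.63687133789062
```

Call:
jog_arm([
  [0, 0, 0.03, 0, 0, 0, 1],
  [0, 0, 0.03, 0, 0, 0, 1],
  [0, 0, 0, 0, 0, 0, 1],
])

```text
clock: 25.45
position: [546.6, 287.8, 127.1]
tool_rot: [[-0.041, 0.999, -0.0], [0.999, 0.041, -0.0], [-0.0, -0.0, -1.0]]
force: [0.3, -0.1, -3.0]
gripper_width: 0.213
grasp_force: 97.6
```

```bash
python3 -c "
from h import *
st(.043);s=grab_frame('scene');st(.043)"
```

```text
t 25.45 P [546.6 287.8 127.1] Floc x,y,z [ 0.3 -0.1 -3. ] M [ 0.19  0.01 -0.03] w 0.213 rot [-0. -0. -1.] g 97.6347005367279
t 25.5 P [546.6 287.8 127.1] Floc x,y,z [ 0.8 -1.  -2.5] M [ 0.2  -0.02  0.02] w 0.214 rot [-0. -0. -1.] g 97.63434290885925
```

Call:
jog_arm([
  [0, 0, 0.03, 0, 0, 0, 1],
  [0, 0, 0.02, 0, 0, 0, 1],
  [0, 0, 0, 0, 0, 0, 1],
])

```text
clock: 25.88
position: [547.0, 287.9, 125.6]
tool_rot: [[-0.041, 0.999, 0.001], [0.999, 0.041, 0.0], [0.0, 0.001, -1.0]]
force: [-0.3, -0.2, 3.3]
gripper_width: 0.219
grasp_force: 98.5
```

```bash
python3 -c "
from h import *
st(.043);s=grab_frame('scene');st(.043)"
```

```text
t 25.88 P [547.  287.9 125.6] Floc x,y,z [-0.3 -0.1  3.3] M [-0.02  0.07 -0.03] w 0.219 rot [ 0.001  0.    -1.   ] g 98.48188161849976
t 25.93 P [547.  287.9 125.6] Floc x,y,z [0.1 0.1 5.3] M [-0.01  0.09 -0.01] w 0.218 rot [ 0.001  0.    -1.   ] g 98.59942674636841
```

Call:
jog_arm([
  [0, 0, 0.02, 0, 0, 0, 1],
  [0, 0, 0.02, 0, 0, 0, 1],
  [0, 0, 0, 0, 0, 0, 1],
])

```text
clock: 26.3
position: [547.9, 288.4, 125.5]
tool_rot: [[-0.041, 0.999, 0.003], [0.999, 0.041, 0.001], [0.001, 0.003, -1.0]]
force: [-2.6, -1.0, 23.2]
gripper_width: 0.215
grasp_force: 101.0
```

```bash
python3 -c "
from h import *
st(.043);s=grab_frame('scene');st(.043)"
```

```text
t 26.3 P [547.9 288.4 125.5] Floc x,y,z [-2.6 -0.9 23.2] M [-0.15  0.7   0.04] w 0.215 rot [ 0.003  0.001 -1.   ] g 100.970538854599
t 26.35 P [547.9 288.4 125.5] Floc x,y,z [-2.8 -0.3 22.4] M [-0.23  0.67 -0.04] w 0.214 rot [ 0.003  0.001 -1.   ] g 100.96503138542175
```

Call:
jog_arm([
  [0, 0, -0.035, 0, 0, 0, 1],
  [0, 0, 0, 0, 0, 0, 1],
  [0, 0, 0, 0, 0, 0, 0.75],
  [0, 0, 0, 0, 0, 0, 0.7],
  [0, 0, 0, 0, 0, 0, 0.6],
], squeeze=20)

```text
clock: 26.98
position: [546.5, 287.7, 124.8]
tool_rot: [[-0.041, 0.999, -0.0], [0.999, 0.041, -0.0], [-0.0, -0.0, -1.0]]
force: [0.4, -0.7, 0.0]
gripper_width: 0.404
grasp_force: 0.0
```

Call:
jog_arm([
  [0, 0, 0, 0, 0, 0, 0.3],
  [0, 0, 0, 0, 0, 0, 0.3],
  [0, 0, 0, 0, 0, 0, 0.3],
])

```text
clock: 27.35
position: [546.7, 287.8, 125.0]
tool_rot: [[-0.041, 0.999, 0.0], [0.999, 0.041, -0.0], [-0.0, 0.0, -1.0]]
force: [-0.7, 0.1, -0.7]
gripper_width: 0.702
grasp_force: 0.0
```

```bash
python3 -c "
from h import *
st(.043)"
```

```text
t 27.35 P [546.7 287.8 125. ] Floc x,y,z [-0.7  0.1 -0.7] M [ 0.   -0.01  0.05] w 0.702 rot [ 0. -0. -1.] g 0.0
```

Call:
jog_arm([
  [0, 0, -0.3, 0, 0, 0, 0.3],
  [0, 0, -0.6, 0, 0, 0, 0.3],
  [0, 0, -0.9, 0, 0, 0, 0.3],
  [0, 0, -1, 0, 0, 0, 0.3],
  [0, 0, 0, 0, 0, 0, 0.3],
])

```text
clock: 27.98
position: [548.5, 288.7, 241.2]
tool_rot: [[-0.041, 0.999, 0.006], [0.999, 0.041, 0.003], [0.002, 0.006, -1.0]]
force: [-1.1, -0.1, -0.7]
gripper_width: 0.697
grasp_force: 0.0
```

```bash
python3 - <<'E'
from h import *
st(.043)
s=grab_frame("scene")
m=silhouettes(s,"frame")
rk=[611.5,209.9,.0433]; fr=[*fpt(-60,0,rk),.0433]
def mask(fr,zf,dy=0,tl=0):
    im=np.zeros((400,640),np.uint8)
    for x in (-10,10):
        o=proj(s,T(fr,[(x+tl*h,y+dy,zf+h) for y,h in((-125,0),(125,0),(125,160),(-125,160))]))
        i=proj(s,T(fr,[(x+tl*h,y+dy,zf+h) for y,h in((-113,12),(113,12),(113,148),(-113,148))]))
        L=np.zeros_like(im); cv2.fillPoly(L,[np.round(o*16).astype(int)],1,shift=4); cv2.fillPoly(L,[np.round(i*16).astype(int)],0,shift=4); im|=L
    return im>0
for r in m[:2]:
    print(r["confidence"],r["bbox"]); M=r["mask"]
    best=[]
    for dx in range(-6,7,2):
        for dy in range(-16,17,4):
            for z in (24,27,30,33,36):
                for tl in (-.06,0,.06):
                    f=[*fpt(-60+dx,0,rk),.0433]; K_=mask(f,z,dy,tl)
                    # only upper region visible: compare rows above the panel tops
                    best.append(((K_&M)[:225].sum()/((K_|M)[:225].sum()),dx,dy,z,tl))
    print(sorted(best)[::-1][:6])
for q in ("panel_a","tin","flask"):print(q,[(round(r["confidence"],2),list(map(int,r["bbox"]))) for r in silhouettes(s,q)[:2]])
E
```

```text
t 27.98 P [548.5 288.7 241.2] Floc x,y,z [-1.1 -0.1 -0.7] M [-0.06 -0.08 -0.01] w 0.697 rot [ 0.006  0.003 -1.   ] g 0.0
0.97 [350.0, 167.6, 436.1, 248.0]
[(np.float64(0.6994967649173257), 4, -4, 30, -0.06), (np.float64(0.6988472622478387), 4, -4, 27, -0.06), (np.float64(0.6954643628509719), -4, 4, 24, -0.06), (np.float64(0.6812008577555396), 0, -4, 30, 0), (np.float64(0.6785454545454546), 4, -8, 33, 0), (np.float64(0.6758669497523001), -2, -12, 36, 0.06)]
0.21 [413.5, 189.1, 438.3, 203.9]
[(np.float64(0.044861337683523655), -6, -16, 24, 0), (np.float64(0.04440919904837431), 0, -16, 24, -0.06), (np.float64(0.04392156862745098), -2, -16, 24, -0.06), (np.float64(0.043547110055423596), -4, -16, 24, 0), (np.float64(0.04354587869362364), -6, -16, 33, 0), (np.float64(0.042735042735042736), 0, -16, 27, -0.06)]
panel_a [(0.89, [391, 217, 450, 266]), (0.87, [374, 205, 440, 253])]
tin [(0.85, [299, 217, 319, 241])]
flask [(0.6, [413, 187, 438, 203]), (0.57, [214, 204, 284, 330])]
```

Call:
jog_arm([
  [0, 0, -0.5, 0, 0, 0, 0.3],
  [0, 0, 0, 0, 0, 0, 0.3],
  [0, 0, 0, 0, 0, 0, 0.3],
  [0, 0, 0, 0, 0, 0, 0.3],
])

```text
clock: 28.72
position: [546.2, 287.6, 256.1]
tool_rot: [[-0.041, 0.999, -0.001], [0.999, 0.041, -0.001], [-0.0, -0.001, -1.0]]
force: [-0.4, 0.3, 0.3]
gripper_width: 0.697
grasp_force: 0.0
```

```bash
python3 -c "
from h import *
print(sign_off())"
```

```text
the job is handed in; nothing more can be done
None
```

The frame is off the hook, standing in the front slot and released, and I handed the job in at 28.7 s; `sign_off()` gave no verdict, but the last forces and camera fit agree with it being seated, and the highest force readings were about 4 N against the hook and 23 N on the rack.

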